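# Seat a tube block in the shaker and clamp it

## Task

Take the oblong aluminium tube block (the one with eight wells in two rows of four) and lower it, do not drop it, lengthwise into the pocket on top of the bench shaker. Press it firmly down until you feel it bottom fully home on the pocket floor, because the stiff ejector plate in there holds it a few millimetres proud at first. Only then swing the open hinged clamp all the way down flat over the block, and let go.

Things in the scene. Friction and masses are not known exactly. Their poses are not given: they have to be found in the camera images.
- block: Tube block: aluminium oblong, 80 long (its x) x 50 wide (y) x 65 mm high, 0.4 kg, eight 13 mm wells in two rows of four on top; either way round is right. Origin: centre of underside, z up. Stands on the bench right of the shaker (-y) among two unwanted aluminium blocks: square (62 x 62 x 42 mm, four wells) and round (62 mm across, 50 high, one well).
- pocket (a point): Centre of the pocket floor of the white shaker; x along the pocket to the clamp's hinge, z up. Pocket 92 (x) x 62 (y) mm, 15 deep; housing 200 x 180 mm, its top 75 mm over the bench. In the floor an ejector plate (60 x 36 mm) stands 4-10 mm high, carries the block's weight, sinks if pushed 5-12 N more, then stays flush, the block hard on the floor: fully home its underside is at this height.
- clamp (a joint): Angle of the steel clamp frame: 0 closed (level over the block), grows opening up and away to +x; starts 1.4-1.7, stop 1.9. Stiff hinge: stays where left, 1.5-3 N at the handle moves it. Hinge axis along the pocket's y, 70 mm along x and 70 mm above the pocket point, between posts at y = +-53 mm. Arms at y = +-42 mm; closed, its cross bar clears a fully seated block by 1.5 mm.
- clamp_handle (a point): Middle of the clamp's round handle bar, 14 mm thick, along the pocket's y, 76 mm free between the arms. It lies 150 mm from the hinge axis along the arms and 30 mm above them: closed, at x = -80, z = +100 mm from the pocket point, clear above housing and block; open, it is the clamp's top end. Its axes turn with the clamp (y along the bar).

How it is judged:
On the way:
1. the block is pressed fully home in the pocket while the clamp still stands open (z of block in the frame of pocket below 0.0025 m and horizontal distance between block and pocket below 0.012 m and angle between block's own z axis and vertical below 0.06 rad and value of joint clamp above 1 rad), for 0.2 s.
At the end, for the whole second after the job is handed in: The eight-well block is upright and lengthwise in the pocket (within 12 mm of its centre, 14 degrees), its underside within 2.5 mm of the pocket floor, at rest, and the clamp is closed over it to within 0.08 rad (z of block in the frame of pocket below 0.0025 m and horizontal distance between block and pocket below 0.012 m and angle between block's own z axis and vertical below 0.06 rad and angle between the x axis of block and the x axis of pocket, either way round below 0.25 rad and value of joint clamp below 0.08 rad and velocity of joint clamp between -0.05 and 0.05 rad/s and linear speed of block below 0.02 m/s); the robot touches nothing.
It fails at once if the block is dropped or slammed into the pocket (faster than 0.5 m/s there) (linear speed of block above 0.5 m/s and horizontal distance between block and pocket below 0.04 m and z of block in the frame of pocket below 0.05 m).
It also fails if it takes over 61 s, if anything falls off the work surface, if the arm or the gripper's body presses on something with over 40 N, if the wrist force passes 120 N, or if a joint passes its speed limit or range.

## Robot

A 7-joint arm with a two-finger parallel gripper is mounted at the origin on the work surface. World frame = base frame: x ahead of the robot, y to its left, z up, the work surface at z = 0. Lengths are in m, angles in rad, forces in N, time in s.
With the tool pointing down it reaches from about 0.375 to 0.925 m from the base axis. Payload 3.1 kg.
Tool frame: the origin (TCP) lies between the finger pads; the fingertips stand 19 mm ahead of it and the grasp point (between the pads) is the TCP; z points along the fingers, y is the line along which they close (so a half turn about z gives the same grasp; the last joint's range is limited). The gripper opens to 85 mm and grips with 20 to 120 N. Pads are 22 mm wide; open, the fingers measure 114 mm over their backs; the gripper's body (76 mm by 85 mm) begins 54 mm behind the grasp point. The pads swing forward as they close: fully open they stand 13 mm farther back than shut.
Start: joints at [1.11, 0.383, 0.044, 1.598, -0.018, 1.161, -0.05], TCP at [0.231, -0.608, 0.25] pointing down, gripper open.
Joint ranges: [-2.61, 2.61], [-0.41, 2.15], [-1.48, 1.57], [0, 2.5], [-1.57, 4.71], [0.05, 1.97], [-2.85, 2.85]. Speed limits (rad/s): [2.79, 2.79, 3.14, 3.14, 3.14, 3.14, 3.14].

## Interface

Orientations are given as a unit quaternion [x, y, z, w].
In Python, from bench import move_ptp, movel, move_j, move_gripper, pause, inverse_kinematics, read_camera, camera_params, MotionError, sign_off, look_for, tip_of, read_time_s, read_qpos, read_joint_vel, read_effort, read_eef_pos, read_tcp_rot, read_ft_force, read_ft_torque, read_finger_gap, read_grasp_force gives the robot as it stands. Calls block until the motion is done:
- move_ptp(position, orientation): joint-space move of the TCP to a pose.
- movel(position, orientation=None, speed=0.15): straight line of the TCP; orientation=None keeps the orientation; speed is the mean speed in m/s.
- move_j(angles): joint-space move.
- move_gripper(opening, effort=None): finger opening in m; effort is the grip in N (None keeps the last); returns when the fingers have stopped.
- pause(seconds).
- inverse_kinematics(position, orientation): joint angles nearest the present ones, or None.
- read_camera(name): name is "scene" or "top"; returns the picture (384x512x3 uint8, red, green, blue); there is no depth.
- camera_params(name): a dict with "K" (3x3 intrinsics, pixels), "dist_coeffs" ([k1, k2, p1, p2, k3] as OpenCV has them; the pictures are not rectified), "camera_from_world" (4x4, takes a point from world to camera coordinates). Camera axes: x right, y down, z forward; pixel columns grow to the right and rows downward; lengths in m; the calibration is good to about 2 mm. A picture is of the moment at which its call begins. camera_params takes no time and is no camera call.
A pose or a line that the arm cannot do raises MotionError and nothing moves.
- sign_off(): hands the job in; it is judged then, once.
Trained networks look in the newest picture that a camera, given by its name, has taken for a name from the list of things; names that differ only in an ending like _2 or _b are one class to them, and where a whole thing is asked for, a point or a joint stands for the part that bears it (a point fixed in the world has none). Each returns a list of dicts, best first, with "confidence" (0 to 1); they miss things now and then, are a little off and sometimes report something else, mostly with a low value. They report only what shows in the picture. A call takes as long as a camera call.
- look_for(camera, name): "at" ([column, row] in pixels, amid what is visible of it).
- tip_of(camera, name): "at" ([column, row] in pixels: a listed point, or the origin of a listed thing).
Readings, each from a call of its own:
- read_time_s(): time.
- read_qpos(): joint angles.
- read_joint_vel(): joint speeds.
- read_effort(): joint torques, N m.
- read_eef_pos(): TCP position.
- read_tcp_rot(): TCP orientation.
- read_ft_force(): force on the tool from outside, world axes, zero at the start.
- read_ft_torque(): the same for the moment, N m.
- read_finger_gap(): finger opening in m.
- read_grasp_force(): force on a finger pad.
Only numpy, scipy, OpenCV 4.12 (cv2) and the standard library are available. Lean on these libraries where they do the work, as an engineer would, in place of code of your own. Each camera call takes 0.05 s, during which the arm holds its last target. There are 200 camera calls.

## Working session

There is one attempt and no reset: what is moved stays moved. The work goes in short steps, each a Python script; the robot and the scene stay as the last script left them, time stands still between calls to the robot, and variables do not carry over. Pictures are saved under pics/ and viewed, at most 10 in all, crops included, and the job is handed in when it is done.

```bash
mkdir -p pics; ls; cat > h.py <<'E'
import numpy as np, cv2
from bench import *
def snap(c,n):
    im=read_camera(c); cv2.imwrite(f'pics/{n}.png',im[:,:,::-1]); return im
def ray(c,px):
    p=camera_params(c); K=np.array(p['K'],float); d=np.array(p['dist_coeffs'],float); T=np.array(p['camera_from_world'])
    u=cv2.undistortPoints(np.array([[px]],float),K,d)[0,0]
    R=T[:3,:3]; o=-R.T@T[:3,3]; v=R.T@np.array([u[0],u[1],1]); return o,v/np.linalg.norm(v)
def tri(a,b):
    (o1,v1),(o2,v2)=a,b
    s=np.linalg.lstsq(np.c_[v1,-v2],o2-o1,rcond=None)[0]
    p,q=o1+s[0]*v1,o2+s[1]*v2
    return (p+q)/2,np.linalg.norm(p-q)
def atz(c,px,z):
    o,v=ray(c,px); return o+v*(z-o[2])/v[2]
def proj(c,P):
    p=camera_params(c); T=np.array(p['camera_from_world'])
    r=cv2.Rodrigues(T[:3,:3])[0]
    return cv2.projectPoints(np.array(P,float).reshape(-1,1,3),r,T[:3,3],np.array(p['K'],float),np.array(p['dist_coeffs'],float))[0][:,0]
E
python3 - <<'E'
from h import *
np.set_printoptions(precision=4,suppress=True)
for c in('scene','top'):
    snap(c,c+'0'); o,v=ray(c,[256,192]); print(c,o,v)
D={}
for n in('block','pocket','clamp','clamp_handle'):
    for f in(look_for,tip_of):
        for c in('scene','top'):
            try: r=f(c,n)
            except Exception as e: r=[];print(f.__name__,c,n,e)
            D[f,c,n]=r
            print(f.__name__,c,n,[(np.round(x['at'],1).tolist(),round(x['confidence'],2)) for x in r[:3]])
        a,b=D[f,'scene',n],D[f,'top',n]
        if a and b: print('  tri',tri(ray('scene',a[0]['at']),ray('top',b[0]['at'])))
a=cv2.imread('pics/scene0.png');b=cv2.imread('pics/top0.png')
print(read_time_s(),read_tcp_rot())
E
```

```text
pics
scene [1.0277 0.3202 0.6947] [-0.5973 -0.4453 -0.6671]
top [ 0.347  -0.061   0.9949] [ 0.1999 -0.0052 -0.9798]
call scene block [([257.6, 189.3], 0.78)]
call top block [([285.5, 242.0], 0.58)]
  tri (array([ 0.4302, -0.126 ,  0.0367]), np.float64(0.008669129682096516))
call scene block [([260.8, 201.5], 0.93)]
call top block [([283.6, 242.1], 0.89), ([151.3, 181.3], 0.67)]
  tri (array([ 0.4308, -0.1203,  0.0012]), np.float64(0.017876535517546994))
call scene pocket [([330.3, 281.0], 0.94)]
call top pocket [([147.3, 174.1], 0.72)]
  tri (array([0.5761, 0.1651, 0.0695]), np.float64(0.005718701914127369))
call scene pocket [([331.8, 275.5], 0.7)]
call top pocket [([149.9, 181.1], 0.56)]
  tri (array([0.5612, 0.1598, 0.0665]), np.float64(0.005098752593227466))
call scene clamp [([317.4, 243.6], 0.8)]
call top clamp [([132.5, 125.1], 0.73)]
  tri (array([0.6336, 0.1554, 0.2203]), np.float64(0.014638840818782464))
call scene clamp it knows: block, clamp_handle, pocket
call scene clamp []
call top clamp it knows: block, clamp_handle, pocket
call top clamp []
call scene clamp_handle [([318.1, 245.2], 0.97)]
call top clamp_handle [([132.4, 124.4], 0.65)]
  tri (array([0.6351, 0.1567, 0.2189]), np.float64(0.012981986516367582))
call scene clamp_handle [([312.9, 234.0], 0.62)]
call top clamp_handle [([131.2, 94.6], 0.68)]
  tri (array([0.6677, 0.1528, 0.2705]), np.float64(0.00034750830988301417))
0.8 [0.9836 0.1804 0.     0.0001]
```

View pics/scene0.png

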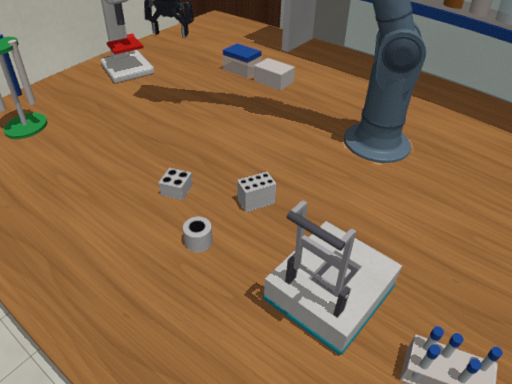

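View pics/top0.png

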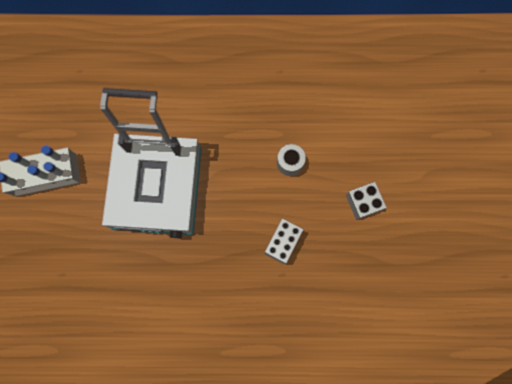

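The scene view shows the block at (257,190) with the open clamp and shaker around (330,285). In the top view, the block is at (285,241) and the pocket at (150,182). Next I'll enlarge both for the fits.

```bash
python3 - <<'E'
from h import *
np.set_printoptions(precision=4,suppress=True)
S=cv2.imread('pics/scene0.png');T=cv2.imread('pics/top0.png')
def crop(I,x,y,w,h,k): return cv2.resize(I[y:y+h,x:x+w],None,fx=k,fy=k,interpolation=cv2.INTER_CUBIC)
A=crop(T,95,80,114,171,3.5);B=crop(S,262,196,142,171,2.8)
h=600;A=crop(T,95,80,114,160,3.75);B=crop(S,262,198,98*1,150,4) if 0 else crop(S,262,196,142,150,2.6)
C=np.zeros((600,800,3),np.uint8);C[:A.shape[0],:A.shape[1]]=A;C[:B.shape[0],430:430+B.shape[1]]=B[:, :370];
D=crop(T,260,215,50,50,3.6);E=crop(S,232,168,50,45,3.6);C[400:400+D.shape[0],430:610]=D;C[400:400+E.shape[0],615:795]=E
cv2.imwrite('pics/comp.png',C)
# wells
for c,I,(x,y,w,h) in(('scene',S,(232,168,50,30)),('top',T,(260,215,50,50))):
    g=cv2.cvtColor(crop(I,x,y,w,h,4),cv2.COLOR_BGR2GRAY)
    m=(g<75).astype(np.uint8); n,l,st,ce=cv2.connectedComponentsWithStats(m)
    for s,q in zip(st[1:],ce[1:]):
        if 60<s[4]<1200:
            px=[(q[0]+.5)/4-.5+x,(q[1]+.5)/4-.5+y]; print(c,s[4],np.round(px,1),atz(c,px,.065))
E
```

```text
scene 130 [265. 175.] [ 0.4016 -0.1208  0.065 ]
scene 138 [257.9 177. ] [ 0.4184 -0.1297  0.065 ]
scene 132 [250.4 179.1] [ 0.4358 -0.1387  0.065 ]
scene 132 [269.5 180.9] [ 0.4126 -0.0993  0.065 ]
scene 134 [242.9 181.2] [ 0.4529 -0.1477  0.065 ]
scene 139 [262.1 183. ] [ 0.4297 -0.1083  0.065 ]
scene 134 [254.6 185.1] [ 0.4468 -0.1175  0.065 ]
scene 133 [247.  187.3] [ 0.464  -0.1266  0.065 ]
scene 132 [234.6 196.7] [ 0.5071 -0.1281  0.065 ]
top 277 [284.9 225.3] [ 0.4651 -0.127   0.065 ]
top 286 [295.1 230.6] [ 0.454  -0.1483  0.065 ]
top 272 [280.8 233.4] [ 0.448  -0.1181  0.065 ]
top 275 [291.  238.7] [ 0.4369 -0.1394  0.065 ]
top 276 [276.6 241.5] [ 0.4309 -0.1091  0.065 ]
top 285 [286.7 246.9] [ 0.4197 -0.1302  0.065 ]
top 276 [272.3 249.8] [ 0.4137 -0.1     0.065 ]
top 289 [282.6 255.2] [ 0.4025 -0.1213  0.065 ]
```

View pics/comp.png

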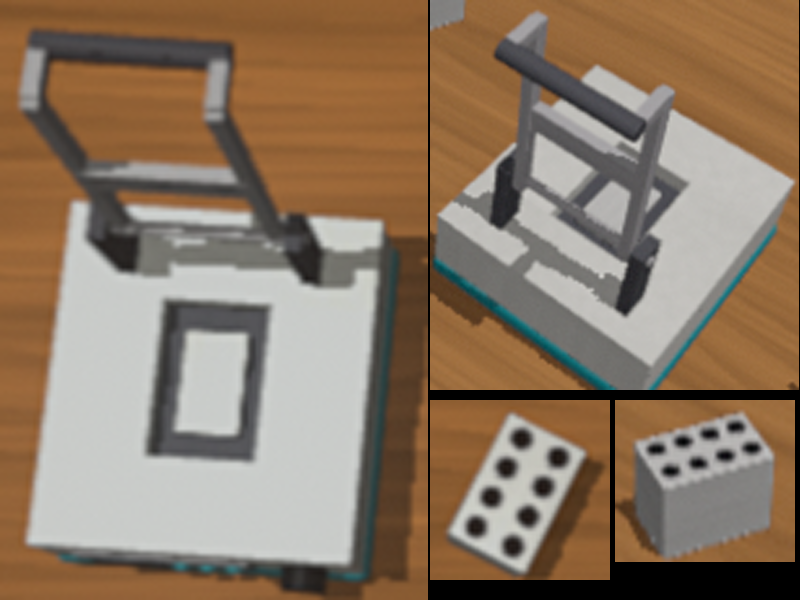

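The composite shows the pocket rim in the top view, with corners near (139,160), (167,161), (162,202) and (134,201). The block's wells agree between the two views to about 1 mm at z = 0.065. Next: fit the shaker and grasp the block.

```bash
cat >> h.py <<'E'
from scipy.spatial.transform import Rotation as Ro
def down(yaw):
    c,s=np.cos(yaw),np.sin(yaw)
    return Ro.from_matrix(np.array([[c,s,0],[s,-c,0],[0,0,-1]])).as_quat()
E
python3 - <<'E'
from h import *
np.set_printoptions(precision=4,suppress=True)
f=lambda P,k,o:(np.array(P,float)+.5)/k-.5+o
t=lambda P:f(P,3.75,[95,80]); s=lambda P:f(np.array(P)-[430,0],2.6,[262,196])
def rect(P,n):
    P=np.array(P)[:,:2]; a=(P[0]+P[1]-P[2]-P[3])/2; b=(P[0]+P[3]-P[1]-P[2])/2 # front->hinge, right->left
    print(n,'c',P.mean(0),'len',np.linalg.norm(a),np.linalg.norm(b),'yaw',np.arctan2(a[1],a[0]),np.arctan2(-b[0],b[1]))
# order: hinge-left, hinge-right, front-right, front-left  (left=+y)
rim=t([(165,300),(270,306),(252,460),(147,455)]); rect([atz('top',p,.075) for p in rim],'rim')
H=t([(72,203),(383,220),(353,566),(28,545)]); rect([atz('top',p,.075) for p in H],'house top')
Hs=s([(650,362),(437,218),(595,66),(793,183)]); rect([atz('scene',p,.075) for p in Hs],'house scene')
for a,b in zip(H,Hs): print(tri(ray('top',a),ray('scene',b)))
# handle ends
hl,hr=t((33,38)),t((230,52)); 
sl,sr=s((636,128)),s((504,48))
L,R_=tri(ray('top',hl),ray('scene',sl)),tri(ray('top',hr),ray('scene',sr)); print('handle',L,R_,(L[0]+R_[0])/2)
# block
b=np.array([.4333,-.1240]); yaw=np.arctan2(-.0270,.0514)
q=inverse_kinematics([*b,.2],down(yaw)); q2=inverse_kinematics([*b,.2],down(yaw+np.pi)); print(q,q2,read_qpos())
E
```

```text
rim c [0.5587 0.1593] len 0.09022273771822975 0.05976293822492245 yaw -0.06670744471036186 -0.05244970137192976
house top c [0.5585 0.1588] len 0.20058791609511298 0.18095691812015305 yaw -0.05819320007986745 -0.05967707717513075
house scene c [0.5588 0.1605] len 0.19808810764301876 0.1784602761705349 yaw -0.06286035595591503 -0.052129160874536284
(array([0.6626, 0.2425, 0.0776]), np.float64(0.0005125905691857611))
(array([0.6537, 0.0642, 0.0729]), np.float64(0.002568278944773291))
(array([0.4524, 0.0752, 0.0729]), np.float64(0.0015541382305714595))
(array([0.4643, 0.2562, 0.0729]), np.float64(0.0008689601899867436))
handle (array([0.6711, 0.1974, 0.2823]), np.float64(0.0005641514226392287)) (array([0.6646, 0.109 , 0.2804]), np.float64(0.003910169883534729)) [0.6679 0.1532 0.2814]
[ 0.4761  0.077  -0.298   2.0957  0.0273  0.9724 -1.891 ] [ 0.7412  0.0974 -0.5729  2.0847  0.0637  0.9759  1.2219] [ 1.1102  0.3828  0.0439  1.5979 -0.0179  1.1612 -0.0499]
```

```bash
python3 - <<'E'
from h import *
np.set_printoptions(precision=4,suppress=True)
b=np.array([.4333,-.1240]); yaw=np.arctan2(-.0270,.0514)+np.pi
move_gripper(.085)
move_ptp([*b,.16],down(yaw)); print(read_time_s(),read_eef_pos(),read_qpos())
movel([*b,.045],speed=.12)
print(read_ft_force())
move_gripper(.03,60); print(read_finger_gap(),read_grasp_force())
f0=read_ft_force()
movel([*b,.19],speed=.15); pause(.3); print('f',f0,read_ft_force(),read_finger_gap(),read_time_s())
for y in(-.059+np.pi,-.059): print(inverse_kinematics([.5586,.1595,.2],down(y)))
I=snap('scene','g1'); J=snap('top','g1t')
cv2.imwrite('pics/g1c.png',np.hstack([cv2.resize(I[80:280,180:380],None,fx=2,fy=2),cv2.resize(J[130:330,180:380],None,fx=2,fy=2)])[:,:,::-1])
E
```

```text
2.9417 [ 0.4336 -0.1252  0.1603] [ 0.7336  0.162  -0.5752  2.1184  0.1137  0.8893  1.1774]
[-0.32   -0.4571 -0.1629]
0.049332824527908194 63.441771268844604
f [-0.7312 -0.0988  5.2414] [ 0.0755  1.0885 -4.6871] 0.04935470301974069 5.8833
[ 0.3134  0.4239 -0.8109  1.7839  0.3445  1.0819  0.8936]
[ 0.0482  0.3456 -0.4737  1.7958  0.1799  1.0429 -2.1223]
```

View pics/g1c.png

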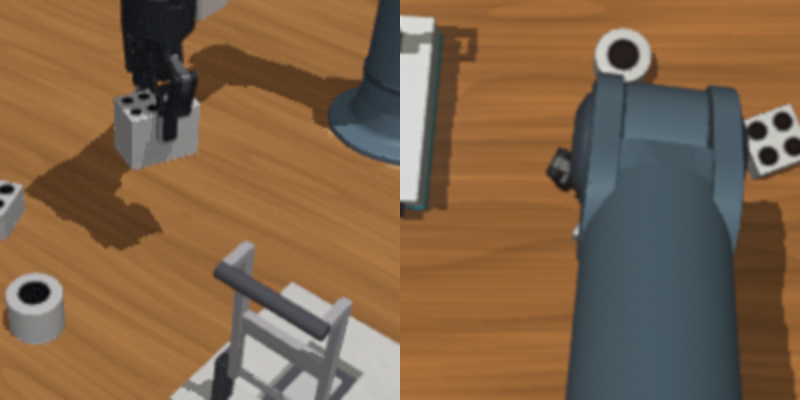

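The block is held level at (157,130) in the crop and lifted clear. Next I carry it over the pocket and lower it with force feedback.

```bash
python3 - <<'E'
from h import *
np.set_printoptions(precision=4,suppress=True)
p=np.array([.5586,.1595]); y=-.059+np.pi; Q=down(y)
e=read_eef_pos(); movel([e[0],e[1],.25],speed=.2)
move_ptp([*p,.25],Q); print(read_qpos(),read_time_s())
movel([*p,.15],speed=.12); e=np.array(read_eef_pos()); print(e,read_ft_force())
c=p+(p-e[:2])
movel([*c,.128],speed=.08); print(read_eef_pos(),Ro.from_quat(read_tcp_rot()).as_matrix()[:,0]); f0=np.array(read_ft_force())
z=.128
while z>.092:
    z-=.002; movel([*c,z],speed=.04); f=np.array(read_ft_force())-f0; print(round(z,4),np.array(read_eef_pos())[2],f)
    if f[2]>32 or np.hypot(*f[:2])>15: break
print(read_time_s(),read_finger_gap())
E
```

```text
[ 0.3611  0.3787 -0.8607  1.7364  0.3112  1.1724  0.92  ] 7.6167
[0.5594 0.1599 0.151 ] [-0.3147  0.5094 -4.3247]
[0.557  0.1587 0.127 ] [-0.9983  0.0589  0.002 ]
0.126 0.12616728976580455 [ 0.3273 -0.4229 -0.2694]
0.124 0.12393700161978174 [-1.2253  0.3244  0.6686]
0.122 0.12181206477629403 [-0.5781 -0.8609 -0.7479]
0.12 0.11980292427974493 [-0.7282  0.5439 -0.4278]
0.118 0.11779976525249514 [-1.0512 -0.9583 -0.5549]
0.116 0.11581316276572516 [-0.8082  0.0717 -0.7563]
0.114 0.11380338860603482 [-0.6151 -0.2712  0.5653]
0.112 0.1124714352059282 [-2.2565 -1.0182  4.1634]
0.11 0.11099728849339545 [-3.9063 -2.358  10.0223]
0.108 0.10881640003266921 [-3.4304 -1.4003  9.7512]
0.106 0.10665814790650861 [-3.2206 -1.5723 10.2906]
0.104 0.10586130236615832 [-6.762  -2.5332 17.601 ]
0.102 0.10580640514191575 [-10.6455  -5.0606  27.156 ]
0.1 0.10581899546636495 [-14.7509  -8.0044  38.5495]
12.525 0.04895301933816676
```

Plate contact came at about 0.113. It sank at about 10 N and then stopped hard at 0.1058, so the block is on the floor. Release, retreat and check.

```bash
python3 - <<'E'
from h import *
np.set_printoptions(precision=4,suppress=True)
e=read_eef_pos(); movel([e[0],e[1],.105],speed=.04); pause(.3); print(read_ft_force())
move_gripper(.075); e=read_eef_pos()
movel([e[0],e[1],.26],speed=.2)
move_ptp([.45,-.05,.36],down(-.059+np.pi)); print(read_time_s(),read_ft_force())
I=snap('scene','p1');J=snap('top','p1t')
for n in('block','clamp_handle'):
    r={c:tip_of(c,n) for c in('scene','top')}; print(n,{c:[(np.round(x['at'],1).tolist(),round(x['confidence'],2)) for x in v[:2]] for c,v in r.items()})
    if all(r.values()): print(tri(*[ray(c,r[c][0]['at']) for c in r]))
cv2.imwrite('pics/p1c.png',np.hstack([cv2.resize(I[195:345,262:404],None,fx=2.8,fy=2.8),cv2.resize(J[85:235,95:235],None,fx=2.8,fy=2.8)])[:,:,::-1])
E
```

```text
[-2.2211 -0.23    7.6565]
15.4 [ 0.8716 -0.4874 -0.1385]
block {'scene': [([334.2, 276.5], 0.76)], 'top': []}
clamp_handle {'scene': [([315.0, 231.4], 0.82)], 'top': []}
```

View pics/p1c.png

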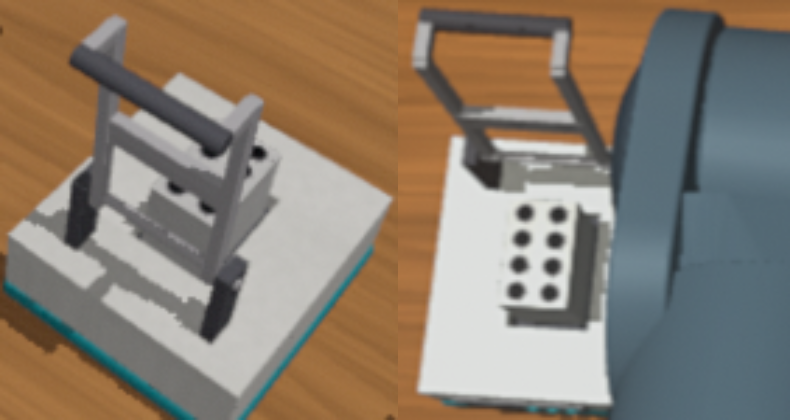

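The block is seated squarely in the pocket, with its wells around (535,252) in the crop. The clamp is untouched and stands slightly past vertical. Now I'll grip the handle bar, check the grasp, and swing it along the arc.

```bash
cat >> h.py <<'E'
P0=np.array([.5586,.1595]); Y=-.059
def hp(th):
    x=.070-.150*np.cos(th)+.030*np.sin(th); z=.060+.070+.150*np.sin(th)+.030*np.cos(th)
    return np.array([P0[0]+x*np.cos(Y),P0[1]+x*np.sin(Y),z])
E
python3 - <<'E'
from h import *
np.set_printoptions(precision=4,suppress=True)
print('block top',atz('top',[144.1,174.6],.125))
h=hp(1.63); print(h)
best=None
for y in(Y+np.pi/2,Y-np.pi/2):
    qs=[inverse_kinematics(p,down(y)) for p in(h+[0,0,.07],h,hp(.8),hp(0),hp(0)+[0,0,.1])]
    print(y,[None if q is None else np.round(q[[0,3,5,6]] if hasattr(q,'shape') else np.array(q)[[0,3,5,6]],2) for q in qs])
    if all(q is not None for q in qs) and (best is None or abs(qs[0][6]-read_qpos()[6])<best[0]): best=(abs(qs[0][6]-read_qpos()[6]),y)
y=best[1]; open('y.txt','w').write(str(y)); Q=down(y)
move_gripper(.06)
move_ptp(h+[0,0,.075],Q)
e=np.array(read_eef_pos()); print(e,read_time_s())
movel(h,speed=.1); f0=np.array(read_ft_force()); e=np.array(read_eef_pos()); print('at',e-h,f0)
I=snap('scene','h1');J=snap('top','h1t')
cv2.imwrite('pics/h1c.png',np.hstack([cv2.resize(I[160:310,262:404],None,fx=2.8,fy=2.8),cv2.resize(J[45:195,75:215],None,fx=2.8,fy=2.8)])[:,:,::-1])
E
```

```text
block top [0.5601 0.1604 0.125 ]
[0.6672 0.1531 0.278 ]
1.5117963267948966 [array([ 0.3 ,  1.35,  1.44, -0.61]), array([ 0.29,  1.44,  1.32, -0.63]), array([ 0.45,  1.75,  1.19, -0.69]), array([ 0.46,  1.98,  0.98, -0.8 ]), array([ 0.63,  1.89,  1.16, -0.7 ])]
-1.6297963267948965 [array([0.44, 1.34, 1.51, 2.42]), array([0.45, 1.43, 1.41, 2.38]), array([0.52, 1.75, 1.21, 2.41]), array([0.55, 1.98, 1.01, 2.27]), array([0.61, 1.89, 1.15, 2.45])]
[0.6673 0.1519 0.3532] 17.1417
at [0.0003 0.0005 0.0007] [ 0.7205  0.0682 -0.0625]
```

View pics/h1c.png

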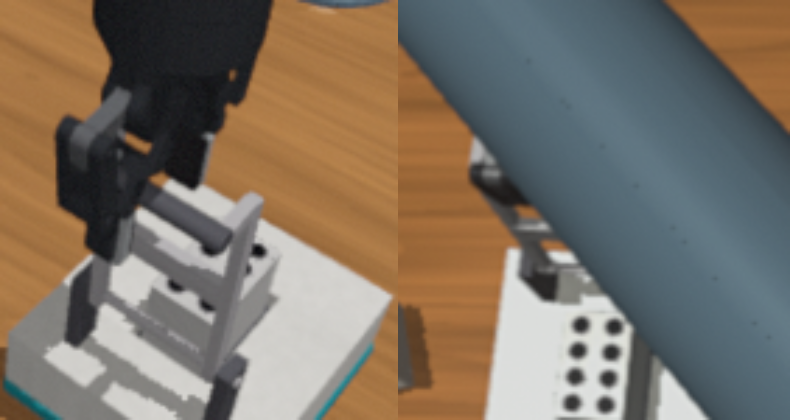

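The fingers straddle the bar: one in front at (100,190) in the crop, one behind at (190,160), and the bar centre between them. Now grip and swing.

```bash
python3 - <<'E'
from h import *
np.set_printoptions(precision=3,suppress=True)
Q=down(float(open('y.txt').read()))
f0=np.array(read_ft_force())
move_gripper(.008,25); print('gap',read_finger_gap(),read_grasp_force(),np.array(read_ft_force())-f0)
for th in np.arange(1.55,.29,-.105):
    movel(hp(th),Q,speed=.12); f=np.array(read_ft_force())-f0
    print(round(th,2),f,round(read_finger_gap(),4),np.array(read_eef_pos())-hp(th))
    if np.linalg.norm(f)>30: print('stop');break
print(read_time_s())
I=snap('scene','s1');J=snap('top','s1t')
cv2.imwrite('pics/s1c.png',np.hstack([cv2.resize(I[160:345,262:404],None,fx=2.8,fy=2.8),cv2.resize(J[85:270,95:235],None,fx=2.8,fy=2.8)])[:,:,::-1])
E
```

```text
gap 0.013272448291175831 24.320924878120422 [0.29  0.114 1.864]
1.55 [ 0.109 -0.174  2.039] 0.0131 [0.    0.    0.001]
1.44 [ 0.127 -0.665  6.478] 0.0129 [0.    0.    0.001]
1.34 [1.254 0.377 7.002] 0.0128 [0.001 0.    0.002]
1.24 [ 0.585 -0.557  7.046] 0.0132 [0.    0.    0.001]
1.13 [-0.8   -0.135  7.467] 0.0127 [-0.001  0.     0.001]
1.03 [-1.304  0.511  6.782] 0.0129 [-0.001  0.    -0.   ]
0.92 [-1.004  1.51   4.376] 0.013 [-0.001  0.    -0.001]
0.82 [-0.466  3.303  0.83 ] 0.0129 [-0.001  0.    -0.001]
0.71 [-0.004  3.402 -1.734] 0.0128 [-0.001  0.    -0.001]
0.61 [ 0.778  4.44  -2.32 ] 0.0134 [-0.001  0.    -0.001]
0.5 [ 1.705  4.698 -2.873] 0.0128 [-0.  0. -0.]
0.4 [ 2.584  4.395 -3.279] 0.0129 [ 0.  0. -0.]
21.9917
```

View pics/s1c.png

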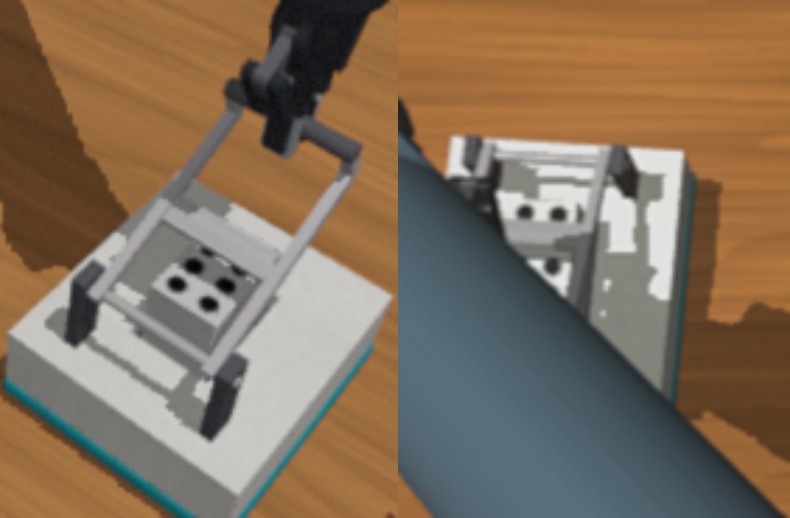

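The clamp is following the gripper, with the bar at (300,120) and θ about 0.4. Forces are small, so I'll continue down, release, and press the bar from above with closed fingers.

```bash
python3 - <<'E'
from h import *
np.set_printoptions(precision=3,suppress=True)
Q=down(float(open('y.txt').read()))
for th in(.3,.2,.1,.04):
    movel(hp(th),Q,speed=.1); f=np.array(read_ft_force()); print(th,f,read_finger_gap())
    if np.linalg.norm(f)>25: break
move_gripper(.045); e=np.array(read_eef_pos())
h=hp(0); movel([e[0],e[1],h[2]+.07],Q,speed=.15); move_gripper(0,25)
movel([h[0],h[1],h[2]+.05],Q); f0=np.array(read_ft_force()); z=h[2]+.042
while z>h[2]+.010:
    movel([h[0],h[1],z],Q,speed=.06); f=np.array(read_ft_force())-f0; print(round(z-h[2],4),np.array(read_eef_pos())[2]-h[2],f)
    if f[2]>14: break
    z-=.002
movel([h[0],h[1],h[2]+.12],Q,speed=.2)
move_ptp([.42,-.1,.36],Q); print(read_time_s(),read_ft_force())
I=snap('scene','e1');J=snap('top','e1t')
for n in('block','clamp_handle'):
    r={c:tip_of(c,n) for c in('scene','top')}; print(n,{c:[(np.round(x['at'],1).tolist(),round(x['confidence'],2)) for x in v[:2]] for c,v in r.items()})
    if all(r.values()): print(tri(*[ray(c,r[c][0]['at']) for c in r]),hp(0))
print('exp handle px',proj('scene',hp(0)),proj('top',hp(0)))
cv2.imwrite('pics/e1c.png',np.hstack([cv2.resize(I[160:345,262:404],None,fx=2.8,fy=2.8),cv2.resize(J[85:270,95:235],None,fx=2.8,fy=2.8)])[:,:,::-1])
E
```

```text
0.3 [ 0.804  5.326 -3.121] 0.012902229080996905
0.2 [ 0.391  5.721 -3.511] 0.013001138834671033
0.1 [ 1.029  4.672 -2.273] 0.013239667486497736
0.04 [ 1.12   4.999 -3.634] 0.013210746768768248
0.042 0.04190869735362876 [ 0.288  0.282 -0.407]
0.04 0.0400566835647882 [-0.672 -0.308  0.596]
0.038 0.037900629099478944 [1.401 0.322 0.093]
0.036 0.03585122210116301 [-0.231  0.412 -0.517]
0.034 0.033867424969975385 [ 0.133 -0.294  0.885]
0.032 0.03188306836232077 [-0.061 -0.416 -0.369]
0.03 0.029846129577971642 [ 0.704  0.985 -0.882]
0.028 0.02782313308253298 [ 0.605  0.706 -0.379]
0.026 0.026098212940590365 [-0.162 -0.275  1.714]
0.024 0.02582381232836764 [-4.608 -2.573 13.491]
0.022 0.025570830986243243 [-8.047 -5.28  23.907]
32.7083 [ 0.396  1.508 -0.547]
block {'scene': [([338.0, 275.3], 0.67)], 'top': [([154.3, 181.6], 0.8)]}
(array([0.557, 0.16 , 0.064]), np.float64(0.014481411823076478)) [0.479 0.164 0.16 ]
clamp_handle {'scene': [([366.5, 219.3], 0.85), ([335.9, 278.6], 0.54)], 'top': [([135.3, 210.5], 0.67)]}
(array([0.481, 0.167, 0.159]), np.float64(0.0034823223671815425)) [0.479 0.164 0.16 ]
exp handle px [[364.933 217.801]] [[135.504 211.728]]
```

View pics/e1c.png

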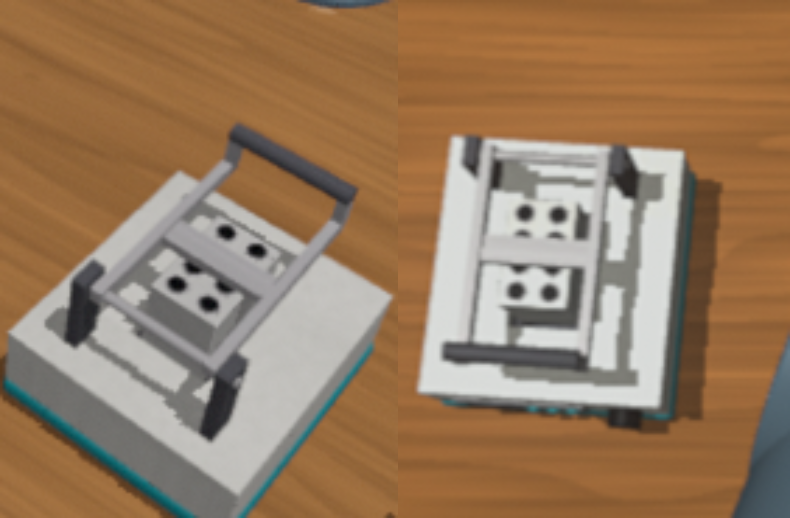

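The clamp lies flat over the block. The handle triangulates to z = 0.159 against an expected 0.160, and it hit a hard stop. The arm is clear.

```bash
python3 -c "
from bench import *
print(sign_off(),read_time_s())"
```

```text
the job is handed in; nothing more can be done
the job is handed in; nothing more can be done
```

The tube block was pressed hard home on the pocket floor with the clamp still open. The clamp was then closed flat onto its stop, the arm backed clear, and the job was handed in at about 33 s of the 61 s allowed; the hand-in returned no verdict.

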